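Sweep the wood chips off the sorting board

TASK

Take the orange scraper block from its black mat and use it to sweep all five wood chips off the white board into the blue tray; move the chips with the scraper only, never with the fingers. Leave the hygrometer lying where it is on the board and do not disturb the jar. Then stand the scraper upright again in the middle of its mat and let go of it.

Things in the scene. Friction and masses are not known exactly. Their poses are not given: they have to be found in the camera images.
- board: a white plastic sweeping board on a plywood plinth, fixed to the table; 240 mm (its x) x 320 mm (its y), top surface 50 mm above its origin (the centre of its underside, at table height); wooden rails 10 mm thick and 13 mm high above the top run along its two long edges, at its x = -110 to -120 and +110 to +120 mm; its two ends at y = -160 and +160 mm are open, level edges with a tray below each; z up
- tray_blue: the blue, empty open tray fixed on the table against one open end of the board (which end differs); outer size 240 mm (its x) x 95 mm (its y) x 44 mm high, walls and floor 4 mm, so its rim is 6 mm below the board's top and 1.5 mm from its end; origin at the centre of its underside, axes parallel to the board's
- tray_grey: the grey open tray fixed on the table against one open end of the board (which end differs); outer size 240 mm (its x) x 95 mm (its y) x 44 mm high, walls and floor 4 mm, so its rim is 6 mm below the board's top and 1.5 mm from its end; origin at the centre of its underside, axes parallel to the board's; three flat jar lids lie in it below its rim, fixed there
- scraper: a hand scraper block standing upright on the black mat: an orange plastic blade block 100 mm (its x) x 32 mm (its y) x 26 mm high, flat underneath; on it, centred, an upright wooden grip 70 mm (x) x 24 mm (y) from 26 to 82 mm above the underside, to be held across its 24 mm with the fingers at about 40 to 82 mm; about 0.25 kg; origin at the centre of the underside, z up
- mat: the black rubber mat on which the scraper lives, fixed to the table left or right of the board; 170 mm (its x) x 75 mm (its y) x 6 mm thick; origin at the centre of its underside, z up
- hygrometer: a black digital hygrometer with a dark green display lying loose on the board against the far (+x) rail, 40 mm (its x, across the board) x 60 mm (its y, along the rail) x 18 mm high, 0.12 kg; its middle is about 86 mm from the board's centre line; origin at the centre of its underside
- jar: a loose lidded glass jar of grain on a cork coaster (6 mm thick), left or right of the board on the side away from the scraper's mat; 76 mm across, 122 mm high; origin at the centre of its underside, z up
- chip1: a brown wood chip, 60 x 28 x 10 mm, 18 g or so, lying loose and flat on the board; origin at the centre of its underside, x along its length, z up
- chip2: a brown wood chip, 60 x 28 x 10 mm, 18 g or so, lying loose and flat on the board; origin at the centre of its underside, x along its length, z up
- chip3: a brown wood chip, 60 x 28 x 10 mm, 18 g or so, lying loose and flat on the board; origin at the centre of its underside, x along its length, z up
- chip4: a brown wood chip, 60 x 28 x 10 mm, 18 g or so, lying loose and flat on the board; origin at the centre of its underside, x along its length, z up
- chip5: a brown wood chip, 60 x 28 x 10 mm, 18 g or so, lying loose and flat on the board; origin at the centre of its underside, x along its length, z up
Not all that is in view belongs to the job. What is shaped like the chip2 but red or yellow is not meant. What is shaped like the chip4 but green or red is not meant.

How it is judged (in metres and radians):
On the way, in this order (a step that is already met when the one before it is completed fails the run):
1. the scraper has been brought from its mat onto the board, blade within 20 mm of the surface (distance of scraper from where it was at the start of the episode above 0.08 m and x of scraper in the frame of board between -0.11 and 0.11 m and y of scraper in the frame of board between -0.19 and 0.19 m and z of scraper in the frame of board below 0.07 m and angle between scraper's own z axis and vertical below 0.5 rad), for 0.1 s.
2. all five chips lie in the blue tray (x of chip1 in the frame of tray_blue between -0.12 and 0.12 m and y of chip1 in the frame of tray_blue between -0.0475 and 0.0475 m and z of each of chip1, chip2, chip3, chip4, chip5 in the frame of tray_blue below 0.05 m and x of chip2 in the frame of tray_blue between -0.12 and 0.12 m and y of chip2 in the frame of tray_blue between -0.0475 and 0.0475 m and x of chip3 in the frame of tray_blue between -0.12 and 0.12 m and y of chip3 in the frame of tray_blue between -0.0475 and 0.0475 m and x of chip4 in the frame of tray_blue between -0.12 and 0.12 m and y of chip4 in the frame of tray_blue between -0.0475 and 0.0475 m and x of chip5 in the frame of tray_blue between -0.12 and 0.12 m and y of chip5 in the frame of tray_blue between -0.0475 and 0.0475 m), for 0.2 s.
At the end, for the whole second after the job is handed in: All five chips lie at rest in the blue tray (their middles within its outline and below the level of the board's top); the scraper stands upright (within 0.1 rad) and at rest on its mat, its middle within 35 mm of the mat's middle; the hygrometer is within 20 mm of where it was (all of step 2 and horizontal distance between scraper and mat below 0.035 m and z of scraper in the frame of mat below 0.012 m and angle between scraper's own z axis and vertical below 0.1 rad and linear speed of each of chip1, chip2, chip3, chip4, chip5, scraper below 0.03 m/s and distance of hygrometer from where it was at the start of the episode below 0.02 m); the robot touches nothing.
It fails at once if a finger presses on a chip (over 0.5 N) (contact force between the fingers and chip1 above 0.5 N or contact force between the fingers and chip2 above 0.5 N or contact force between the fingers and chip3 above 0.5 N or contact force between the fingers and chip4 above 0.5 N or contact force between the fingers and chip5 above 0.5 N).
It fails at once if the hygrometer is shifted more than 20 mm (distance of hygrometer from where it was at the start of the episode above 0.02 m).
It fails at once if the jar is shifted more than 30 mm (distance of jar from where it was at the start of the episode above 0.03 m).
It also fails if it takes over 61 s, if anything falls off the work surface, if the arm or the gripper's body presses on something with over 40 N, if the wrist force passes 120 N, or if a joint passes its speed limit or range.

ROBOT

A 7-joint arm with a two-finger parallel gripper is mounted at the origin on the work surface. World frame = base frame: x ahead of the robot, y to its left, z up, the work surface at z = 0. Lengths are in m, angles in degrees, forces in N, time in s.
With the tool pointing down it reaches from about 0.35 to 0.9 m from the base axis. Payload 19.9 kg.
Tool frame: the origin (TCP) lies at the very end of the fingers, on their centre line; the grasp point (between the pads) lies 19 mm behind it; z points along the fingers, y is the direction in which the jaws open and shut (so a half turn about z gives the same grasp; the last joint's range is limited). The gripper opens to 94 mm and grips with 3 to 60 N. Pads are 16 mm wide; open, the fingers measure 119 mm over their backs; the gripper's body (75 mm by 177 mm) begins 78 mm behind the grasp point.
Start: joints at [-74.284, 23.915, -0.59, 92.452, 0.269, 63.638, -3.037], TCP at [0.194, 0.594, 0.205] pointing down, gripper open.
Joint ranges: [-161.28, 161.28], [-22.2, 115.67], [-73.04, 71.86], [3.21, 147.25], [-68.34, 248.33], [10.77, 114.83], [-161.83, 161.83]. Speed limits (degrees/s): [108.29, 108.29, 136.94, 136.94, 172.46, 172.46, 172.46].

INTERFACE

Orientations are given as [roll, pitch, yaw] about the fixed x, y, z axes, in that order (R = Rz(yaw) Ry(pitch) Rx(roll)).
In Python, from plant import robot gives the robot as it stands. The module is installed in compiled form; this text tells all that it offers.
- The arm moves only by the shell command python3 -m handwheel 'ROWS'. ROWS is JSON, a list of rows, each a list of 5 numbers: the opening in per cent of the stroke, from 0 (shut) to 100 (fully open), then the shift along the tool's x, y, z as a fraction of full scale, then the turn about the tool's z as a fraction of full scale. A call has exactly 8 rows; each row is the pose to reach, as a shift and turn from the pose commanded when the call began, along the tool's axes at that moment, turning the shorter way round; what a row does not reach only later rows make up. Full scale, the value 1, is 150 mm for a shift and pi rad for a turn. A row lasts 1/12 s, in which the tool goes at most 41.7 mm and 7.16 degrees, less where a joint would pass 70% of its speed; a pose out of reach is approached as far as the arm can. A call with a number of a shift or a turn outside -1 to 1 is refused whole. A call with a gripper value outside its range is refused whole. The fingers move at their own pace and stop on an object; the grip force is fixed at half the most. Time passes only in rows, so rows that repeat a pose let the fingers close, or fill a call up. It gives the time, the measured TCP pose, the force and the opening at its end, in the units of the state.
- robot.observe(): the state, without advancing time (a new reading comes with each control period).
- robot.capture(name): name is "scene" or "top" or "wrist"; returns a dict with "image" (480x640x3 uint8, blue, green, red), "range_z" (480x640 float32, m along the optical axis (not along the pixel's ray), 0 where there is no reading), "K" (3x3 intrinsics, pixels), "T" (4x4, takes a point from camera to world coordinates). Camera axes: x right, y down, z forward; pixel columns grow to the right and rows downward; lengths in m; the calibration is good to about 2 mm. A picture is of the moment at which its call begins.
- robot.hand_in(): hands the job in, once; it reports no verdict.
The state is a dict: "time_s": time; "joints": joint angles; "qd": joint speeds; "tau": joint torques, N m; "tool_pos": TCP position; "orientation": TCP orientation; "wrist_force": force on the tool from outside, world axes, zero at the start; "moment": the same for the moment, N m; "gripper_width": finger opening in m.
Only numpy, scipy, OpenCV 4.12 (cv2) and the standard library are available. Lean on these libraries where they do the work, as an engineer would, in place of code of your own. Each camera call takes 0.05 s, during which the arm holds its last target.

## Working session

There is one attempt and no reset: what is moved stays moved. The work goes in short steps, Python scripts to look and compute and a shell command to move; the robot and the scene stay as the last step left them, time stands still between calls to the robot, and variables do not carry over. Pictures are saved under pics/ and viewed, and the job is handed in when it is done.

```bash
mkdir -p pics; cat > h.py <<'E'
import numpy as np, cv2
from plant import robot
def cap(n,f):
    c=robot.capture(n); cv2.imwrite('pics/'+f+'.png',c['image']); np.savez('/tmp/'+f+'.npz',**c); return c
def load(f): return np.load('/tmp/'+f+'.npz')
def pt(c,u,v,z=None):
    K,T=c['K'],c['T']; r=np.array([(u-K[0,2])/K[0,0],(v-K[1,2])/K[1,1],1.])
    if z is None: d=c['range_z'][int(v),int(u)]
    else: d=(z-T[2,3])/(T[:3,:3]@r)[2]
    return T[:3,:3]@(r*d)+T[:3,3]
E
python3 - <<'E'
from h import *
print(robot.observe())
for n in ['scene','top','wrist']: cap(n,n+'0')
E
```

```text
{'time_s': 0.0, 'joints': array([-74.28328182,  23.9477673 ,  -0.59034449,  92.48368869,
         0.27104541,  63.64012923,  -3.03553623]), 'qd': array([ 0.0684482 ,  0.02428715,  0.00882883, -0.16600444,  0.01327834,
        0.01714716,  0.01146488]), 'tau': array([ 8.34213006e-04, -8.51275492e+01,  6.39286079e-01, -4.25981569e+01,
       -4.87257424e-02,  1.85857387e-02,  1.51572503e-04]), 'tool_pos': array([0.19402035, 0.59372927, 0.20484174]), 'orientation': array([-1.79930054e+02,  6.80918555e-03,  1.61907921e+02]), 'wrist_force': array([ 5.24218702e-01,  1.06636854e-05, -8.47824818e-01]), 'moment': array([ 0.0136654 ,  0.02412078, -0.04143444]), 'gripper_width': 0.0943061158377963}
```

View pics/scene0.png

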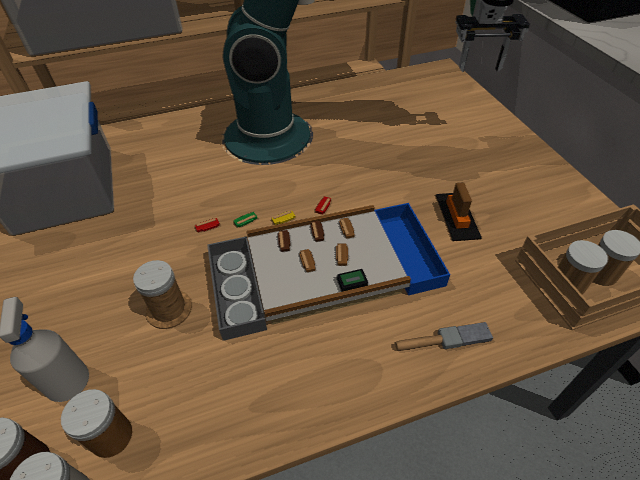

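View pics/top0.png

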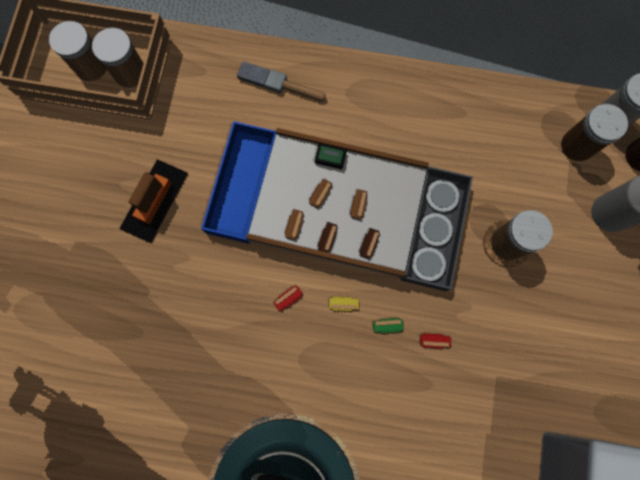

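View pics/wrist0.png

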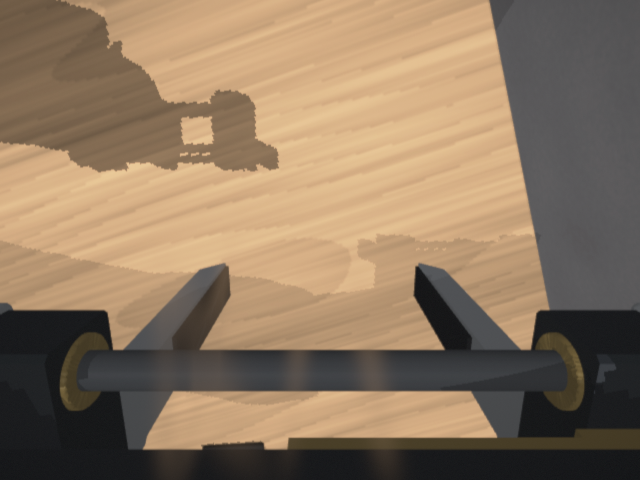

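The top view shows the scraper (153,200) on its black mat, the blue tray (240,185), the board, and the hygrometer (331,155). The brown chips are at (321,193), (359,204), (295,223), (328,236) and (370,243). The grey tray is on the right and the jar is at (525,235). The red, yellow and green look-alikes lie off the board at (288,298), (344,304), (388,326) and (436,341). Next I'll measure.

```bash
cat > m.py <<'E'
from h import *
def cloud(c):
    K,T=c['K'],c['T']; v,u=np.mgrid[:480,:640]; d=c['range_z']
    P=np.stack([(u-K[0,2])/K[0,0]*d,(v-K[1,2])/K[1,1]*d,d],-1)@T[:3,:3].T+T[:3,3]
    P[d==0]=np.nan; return P
def blobs(c,mask,amin=15):
    P=cloud(c); n,l,s,_=cv2.connectedComponentsWithStats(mask.astype(np.uint8))
    for i in range(1,n):
        if s[i,4]<amin: continue
        ys,xs=np.where(l==i); Q=P[l==i]; Q=Q[~np.isnan(Q[:,0])]
        if len(Q)<5: continue
        r=cv2.minAreaRect((Q[:,:2]*1000).astype(np.float32))
        print('px(%d,%d) n=%d med %s zmax %.3f rect c(%.0f,%.0f) size(%.0f,%.0f) ang %.1f'%(xs.mean(),ys.mean(),s[i,4],np.round(np.median(Q,0),3),np.percentile(Q[:,2],97),*r[0],*r[1],r[2]))
E
python3 - <<'E'
from m import *
for f in ['top0','scene0']:
    c=load(f); hsv=cv2.cvtColor(c['image'],cv2.COLOR_BGR2HSV); H,S,V=[hsv[...,i].astype(int) for i in range(3)]; P=cloud(c)
    print(f, c['T'][:3,3]); z=P[...,2]
    roi=(P[...,0]>0.25)&(P[...,0]<0.9)&(abs(P[...,1])<.5)
    print('blue');blobs(c,(H>105)&(H<128)&(S>150)&roi,100)
    print('white');blobs(c,(S<45)&(V>120)&roi&(z>.03)&(z<.07),300)
    print('chip');blobs(c,(z>.055)&(z<.067)&(S>70)&roi)
    print('orange');blobs(c,(H>4)&(H<16)&(S>180)&(V>110)&roi,25)
    print('dark');blobs(c,(V<45)&roi,80)
    print('high');blobs(c,(z>.075)&roi,20)
E
```

```text
top0 [ 0.28157962 -0.01758983  1.02769544]
blue
px(238,181) n=5032 med [0.588 0.207 0.004] zmax 0.043 rect c(584,198) size(95,239) ang 86.5
white
px(339,201) n=12944 med [ 0.571 -0.022  0.049] zmax 0.052 rect c(572,-9) size(321,216) ang 86.0
chip
px(141,20) n=67 med [0.894 0.476 0.061] zmax 0.066 rect c(894,475) size(5,48) ang 0.8
px(144,74) n=294 med [0.764 0.428 0.061] zmax 0.067 rect c(787,431) size(71,211) ang 70.6
px(128,68) n=113 med [0.775 0.469 0.061] zmax 0.066 rect c(785,473) size(21,66) ang 59.5
px(578,140) n=107 med [ 0.777 -0.474  0.061] zmax 0.067 rect c(786,-477) size(63,19) ang 24.8
px(352,147) n=874 med [ 0.684 -0.022  0.061] zmax 0.065 rect c(686,-19) size(319,13) ang 86.1
px(321,148) n=15 med [0.672 0.042 0.066] zmax 0.067 rect c(670,41) size(7,14) ang 74.6
px(340,154) n=15 med [0.663 0.002 0.066] zmax 0.067 rect c(663,1) size(9,10) ang 10.0
px(328,160) n=15 med [0.649 0.024 0.065] zmax 0.067 rect c(648,22) size(11,7) ang 82.1
px(320,193) n=339 med [0.578 0.028 0.059] zmax 0.062 rect c(580,28) size(28,58) ang 69.5
px(150,195) n=91 med [0.516 0.362 0.061] zmax 0.066
[... 3904 characters left out ...]
16 0.066] zmax 0.070 rect c(663,22) size(59,44) ang 86.3
px(574,275) n=81 med [0.821 0.469 0.073] zmax 0.093 rect c(821,468) size(16,6) ang 34.3
px(243,329) n=471 med [ 0.678 -0.226  0.022] zmax 0.042 rect c(678,-226) size(93,5) ang 85.9
high
px(462,193) n=240 med [0.526 0.371 0.086] zmax 0.089 rect c(522,374) size(24,69) ang 76.5
px(559,269) n=833 med [0.804 0.43  0.087] zmax 0.091 rect c(800,462) size(75,201) ang 89.8
px(579,261) n=863 med [0.81  0.476 0.109] zmax 0.113 rect c(801,479) size(77,41) ang 0.4
px(155,281) n=1477 med [ 0.574 -0.368  0.126] zmax 0.130 rect c(559,-370) size(77,76) ang 29.5
px(99,414) n=1374 med [ 0.812 -0.481  0.12 ] zmax 0.123 rect c(801,-481) size(78,39) ang 0.1
```

```bash
python3 - <<'E'
from h import *
a=load('top0')['image'][115:300,110:490]; cv2.imwrite('pics/top0c.png',cv2.resize(a,None,fx=2.1,fy=2.1,interpolation=cv2.INTER_CUBIC))
E
```

```text
(no output)
```

View pics/top0c.png

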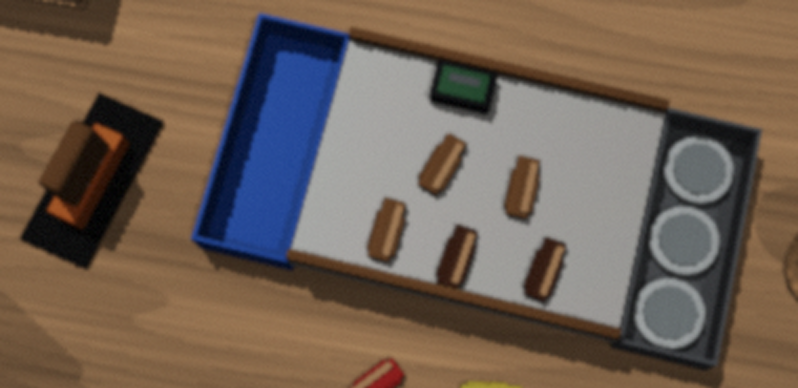

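Board-frame picture: blue tray on the +y side, board yaw about -4°. The scraper grip measures (0.520, 0.373), top at 0.087, yaw about -14°, and the two views agree to 4 mm. Next comes a helper that works out shifts, then I'll move above the scraper.

```bash
cat >> h.py <<'E'
def go(x,y,z,yaw,frm=None):
    o=robot.observe(); p=o['tool_pos']; w=o['orientation'][2]
    if frm is not None: p=np.array(frm[:3]); w=frm[3]
    a=np.radians(w); d=np.array([x,y,z])-p
    f=np.array([d[0]*np.cos(a)+d[1]*np.sin(a), d[0]*np.sin(a)-d[1]*np.cos(a), -d[2]])/.15
    t=-(((yaw-w)+180)%360-180)/180
    print('from',np.round(p,4),round(w,2),'frac x,y,z,turn',np.round(f,3),round(t,4))
def st():
    o=robot.observe(); print(round(o['time_s'],2),np.round(o['tool_pos'],4),np.round(o['orientation'],2),'F',np.round(o['wrist_force'],1),'w',round(o['gripper_width'],4),'q',np.round(o['joints'],0))
B0=np.array([.570,-.009]); BY=np.radians(-4.0)
def b2w(bx,by): 
    c,s=np.cos(BY),np.sin(BY); return B0+np.array([c*bx-s*by,s*bx+c*by])
def w2b(x,y):
    c,s=np.cos(BY),np.sin(BY); d=np.array([x,y])-B0; return np.array([c*d[0]+s*d[1],-s*d[0]+c*d[1]])
E
python3 - <<'E'
from h import *
go(.520,.373,.20,166)
E
```

```text
from [0.1941 0.5938 0.205 ] 161.91 frac x,y,z,turn [-2.523 -0.724  0.033] -0.0227
```

```bash
python3 -m handwheel '[[100,-0.08,-0.02,0,0],[100,-0.2,-0.06,0,0],[100,-0.34,-0.1,0,0],[100,-0.48,-0.14,0,0],[100,-0.62,-0.18,0,0],[100,-0.76,-0.22,0,0],[100,-0.88,-0.25,0,0],[100,-1,-0.29,0,0]]'
python3 -m handwheel '[[100,-0.14,-0.04,0,0],[100,-0.28,-0.08,0,0],[100,-0.42,-0.12,0,0],[100,-0.56,-0.16,0,0],[100,-0.68,-0.2,0,0],[100,-0.8,-0.23,0,0],[100,-0.86,-0.25,0,0],[100,-0.88,-0.25,0,0]]'
python3 - <<'E'
from h import *
st(); cap('wrist','w1'); go(.520,.373,.15,166)
E
```

```text
time_s: 0.82
tool_pos: [0.3249, 0.5048, 0.2054]
orientation: [-180.0, 0.0, 161.9]
wrist_force: [-0.0, 0.8, -0.4]
gripper_width: 0.094
time_s: 1.48
tool_pos: [0.4387, 0.4276, 0.2054]
orientation: [-180.0, 0.0, 161.7]
wrist_force: [0.9, 0.6, -0.4]
gripper_width: 0.094
1.48 [0.4387 0.4276 0.2054] [-1.7997e+02  3.0000e-02  1.6175e+02] F [ 0.9  0.6 -0.4] w 0.094 q [-51.  23.   6.  94.  -2.  63.  27.]
from [0.4381 0.4284 0.2054] 161.8 frac x,y,z,turn [-0.634 -0.18   0.369] -0.0233
```

View pics/w1.png

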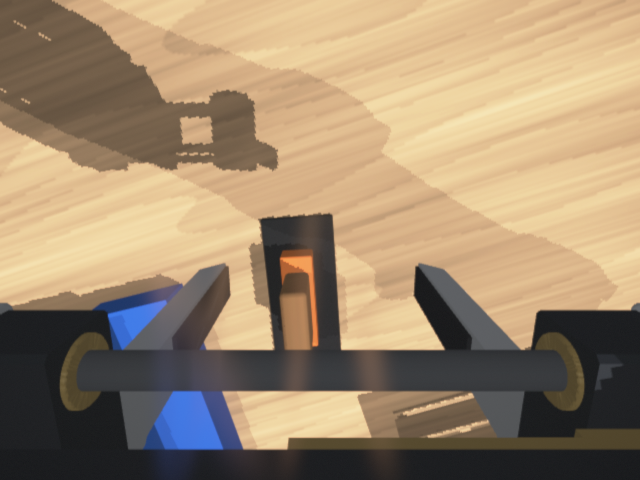

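The wrist view shows the scraper (grip top near (295,285), orange blade, black mat), the only orange object. I'll take a third measurement from it.

```bash
python3 - <<'E'
from m import *
c=load('w1'); P=cloud(c); z=P[...,2]; img=c['image']
v,u=np.mgrid[:480,:640]
box=(u>255)&(u<345)&(v>205)&(v<350)
blobs(c,box&(z>.08)&(z<.095),30)
blobs(c,box&(z>.027)&(z<.036),30)
blobs(c,box&(z<.012)&(img.max(-1)<70),100)
for uv in [(265,222),(330,217),(284,255),(312,253),(283,280),(304,278),(283,345),(305,345)]: print(uv,np.round(pt(c,*uv),4))
E
```

```text
px(294,319) n=1649 med [0.51  0.38  0.089] zmax 0.090 rect c(513,378) size(24,55) ang 75.3
px(301,280) n=939 med [0.485 0.387 0.033] zmax 0.034 rect c(520,377) size(32,100) ang 75.4
px(326,290) n=2256 med [0.53  0.404 0.007] zmax 0.009 rect c(521,407) size(29,155) ang 71.4
px(277,261) n=2298 med [0.466 0.364 0.007] zmax 0.009 rect c(508,365) size(43,152) ang 74.1
(265, 222) [0.4348 0.3676 0.0057]
(330, 217) [0.4504 0.4332 0.008 ]
(284, 255) [0.4692 0.3783 0.0261]
(312, 253) [0.4811 0.4035 0.0086]
(283, 280) [0.4916 0.37   0.0334]
(304, 278) [0.4892 0.3939 0.0531]
(283, 345) [0.5735 0.338  0.0076]
(305, 345) [0.5358 0.3806 0.0899]
```

Blade (520,377) mm and mat agree within about 3 mm. Three views give the grip top at 0.087–0.089 against 0.088 by the text. Moving above the scraper, then down.

```bash
python3 -m handwheel '[[100,-0.1,-0.02,0,-0.004],[100,-0.22,-0.05,0,-0.01],[100,-0.34,-0.08,0,-0.015],[100,-0.46,-0.11,0.05,-0.02],[100,-0.55,-0.13,0.1,-0.022],[100,-0.6,-0.14,0.2,-0.022],[100,-0.62,-0.15,0.3,-0.022],[100,-0.63,-0.15,0.35,-0.022]]'
python3 -m handwheel '[[100,0,0,0,0],[100,0,0,0,0],[100,0,0,0,0],[100,0,0,0,0],[100,0,0,0,0],[100,0,0,0,0],[100,0,0,0,0],[100,0,0,0,0]]'
python3 - <<'E'
from h import *
st(); cap('wrist','w2'); go(.5205,.3755,.052,165.6)
E
```

```text
time_s: 2.2
tool_pos: [0.5189, 0.3787, 0.1512]
orientation: [-179.9, -0.1, 165.9]
wrist_force: [0.5, 0.3, -0.3]
gripper_width: 0.094
time_s: 2.87
tool_pos: [0.5198, 0.3788, 0.1531]
orientation: [180.0, 0.0, 165.9]
wrist_force: [-1.6, -0.3, 0.1]
gripper_width: 0.0937
2.87 [0.5198 0.3788 0.1531] [1.7999e+02 1.0000e-02 1.6587e+02] F [-1.6 -0.3  0.1] w 0.0937 q [-43.  29.   6.  93.  -3.  59.  40.]
from [0.5198 0.3788 0.1531] 165.87 frac x,y,z,turn [-0.01  -0.02   0.674] 0.0015
```

View pics/w2.png

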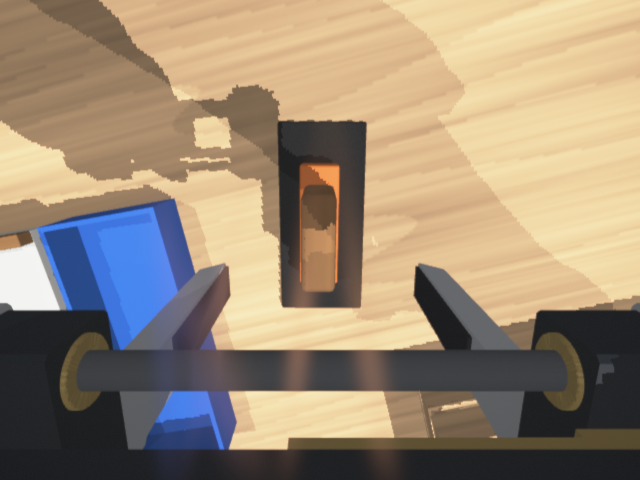

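The wrist view now shows the scraper (320,225) centred between the fingertips (322), with the mat spanning (280–365, 122–307). Measuring again, then descending.

```bash
python3 - <<'E'
from m import *
c=load('w2'); P=cloud(c); z=P[...,2]; img=c['image']
v,u=np.mgrid[:480,:640]
box=(u>270)&(u<372)&(v>115)&(v<315)
blobs(c,box&(z>.08)&(z<.095),30)
blobs(c,box&(z>.027)&(z<.036),30)
Q=[P[b,a] for a,b in [(283,126),(362,126),(358,303),(285,303)]]; print(np.round(Q,3), np.mean(Q,0))
go(.5205,.3755,.052,165.6)
E
python3 -m handwheel '[[100,0,0,0.06,0],[100,0,-0.01,0.16,0],[100,0,-0.01,0.28,0],[100,0,-0.01,0.4,0],[100,0,-0.01,0.52,0],[100,0,-0.01,0.6,0],[100,0,-0.01,0.65,0],[100,0,-0.01,0.67,0]]'
python3 -m handwheel '[[100,0,0,0,0],[70,0,0,0,0],[50,0,0,0,0],[0,0,0,0,0],[0,0,0,0,0],[0,0,0,0,0],[0,0,0,0,0],[0,0,0,0,0]]'
python3 - <<'E'
from h import *
st()
E
```

```text
px(317,241) n=3406 med [0.518 0.377 0.089] zmax 0.090 rect c(520,377) size(24,69) ang 75.2
px(320,190) n=1176 med [0.483 0.386 0.033] zmax 0.034 rect c(520,376) size(32,100) ang 75.3
[[0.435 0.367 0.009]
 [0.451 0.431 0.006]
 [0.607 0.393 0.007]
 [0.59  0.326 0.008]] [0.52081647 0.37944638 0.00781052]
from [0.5198 0.3788 0.1531] 165.87 frac x,y,z,turn [-0.01  -0.02   0.674] 0.0015
time_s: 3.58
tool_pos: [0.5191, 0.3769, 0.0511]
orientation: [-179.9, -0.0, 165.9]
wrist_force: [0.3, 0.5, 0.5]
gripper_width: 0.0938
time_s: 4.25
tool_pos: [0.5195, 0.3773, 0.0526]
orientation: [180.0, 0.0, 165.9]
wrist_force: [-0.5, 0.9, -0.5]
gripper_width: 0.0507
4.25 [0.5195 0.3773 0.0526] [1.8000e+02 1.0000e-02 1.6587e+02] F [-0.5  0.9 -0.5] w 0.0507 q [-43.  35.   5.  96.  -4.  48.  40.]
```

```bash
python3 -m handwheel '[[0,0,0,0,0],[0,0,0,0,0],[0,0,0,0,0],[0,0,0,0,0],[0,0,0,0,0],[0,0,0,0,0],[0,0,0,0,0],[0,0,0,0,0]]'
python3 -m handwheel '[[0,0,0,0,0],[0,0,0,-0.02,0],[0,0,0,-0.07,0],[0,0,0,-0.15,0],[0,0,0,-0.25,0],[0,0,0,-0.35,0],[0,0,0,-0.45,0],[0,0,0,-0.5,0]]'
python3 - <<'E'
from h import *
st()
E
```

```text
time_s: 4.92
tool_pos: [0.5194, 0.3772, 0.0524]
orientation: [-180.0, -0.0, 165.9]
wrist_force: [-0.3, -0.4, -2.3]
gripper_width: 0.0238
time_s: 5.58
tool_pos: [0.5203, 0.3778, 0.1305]
orientation: [179.9, 0.1, 165.9]
wrist_force: [0.6, 0.1, -1.5]
gripper_width: 0.0238
5.58 [0.5203 0.3778 0.1305] [1.7987e+02 1.0000e-01 1.6586e+02] F [ 0.6  0.1 -1.5] w 0.0238 q [-43.  30.   6.  94.  -4.  56.  40.]
```

Scraper is held (23.8 mm). Next: exact extents of the chips and hygrometer in the board frame from the first pictures.

```bash
python3 - <<'E'
from m import *
for f in ['top0','scene0']:
    c=load(f); P=cloud(c); z=P[...,2]
    cs,s=np.cos(BY),np.sin(BY); d=P[...,:2]-B0; bx=cs*d[...,0]+s*d[...,1]; by=-s*d[...,0]+cs*d[...,1]
    W=(z>.047)&(z<.052)&(abs(by)<.17)&(abs(bx)<.13); print(f,'board top',np.percentile(bx[W],[1,99]),np.percentile(by[W],[0.5,99.5]),np.median(z[W]))
    M=((z>.056)&(z<.08)&(abs(by)<.16)&(bx>-.1075)&(bx<.107)).astype(np.uint8)
    n,l,st_,_=cv2.connectedComponentsWithStats(M)
    for i in range(1,n):
        if st_[i,4]>40:
            k=l==i; print(st_[i,4],'x',np.round(np.percentile(bx[k],[1,99])*1000),'y',np.round(np.percentile(by[k],[1,99])*1000),'z',round(float(np.median(z[k])),3))
x,y=b2w(.010,-.095); print(x,y); go(x,y,.15,176)
E
```

```text
top0 board top [-0.10574818  0.11013947] [-0.16031121  0.15662969] 0.049089621805891714
585 x [ 66. 106.] y [ 7. 65.] z 0.067
336 x [-22.  36.] y [21. 55.] z 0.059
352 x [-27.  31.] y [-56. -29.] z 0.059
356 x [-98. -39.] y [60. 86.] z 0.059
367 x [-107.  -50.] y [-12.  16.] z 0.059
357 x [-99. -41.] y [-95. -66.] z 0.059
scene0 board top [-0.10767056  0.12230435] [-0.15873351  0.15758428] 0.0493903597554764
213 x [-107.  -45.] y [-10.  18.] z 0.059
196 x [-95. -36.] y [61. 88.] z 0.059
208 x [-95. -37.] y [-94. -65.] z 0.059
226 x [-20.  40.] y [22. 55.] z 0.059
234 x [-24.  35.] y [-55. -28.] z 0.06
401 x [ 69. 107.] y [ 8. 67.] z 0.068
0.5733487754969063 -0.10446614951212456
from [0.5203 0.3778 0.1305] 165.86 frac x,y,z,turn [-1.129 -3.032 -0.13 ] -0.0563
```

```bash
python3 -m handwheel '[[0,-0.02,-0.05,-0.03,0],[0,-0.06,-0.16,-0.08,-0.01],[0,-0.11,-0.3,-0.13,-0.02],[0,-0.16,-0.44,-0.13,-0.03],[0,-0.21,-0.58,-0.13,-0.04],[0,-0.26,-0.72,-0.13,-0.05],[0,-0.32,-0.86,-0.13,-0.056],[0,-0.37,-1,-0.13,-0.056]]'
python3 - <<'E'
from h import *
st(); x,y=b2w(.014,-.085); go(x,y,.15,176)
E
```

```text
time_s: 6.25
tool_pos: [0.5366, 0.2163, 0.1469]
orientation: [-180.0, -0.0, 176.0]
wrist_force: [-0.2, 0.1, -2.8]
gripper_width: 0.0231
6.25 [0.5366 0.2163 0.1469] [-1.7997e+02 -2.0000e-02  1.7600e+02] F [-0.2  0.1 -2.8] w 0.0231 q [-30.  23.   6. 103.  -3.  55.  63.]
from [0.5366 0.2163 0.1469] 176.0 frac x,y,z,turn [-0.42  -2.05  -0.021] -0.0
```

```bash
python3 -m handwheel '[[0,-0.05,-0.12,0,0],[0,-0.1,-0.25,0,0],[0,-0.15,-0.38,0,0],[0,-0.2,-0.5,0,0],[0,-0.25,-0.63,0,0],[0,-0.3,-0.76,0,0],[0,-0.35,-0.88,0,0],[0,-0.4,-1,0,0]]'
python3 -m handwheel '[[0,0,-0.13,0,0],[0,0,-0.28,0,0],[0,0,-0.43,0,0],[0,0,-0.58,0,0],[0,0,-0.72,0,0],[0,0,-0.85,0,0],[0,0,-0.95,0,0],[0,0,-1,0,0]]'
python3 -m handwheel '[[0,0,0,0,0],[0,0,0,0,0],[0,0,0,0,0],[0,0,0,0,0],[0,0,0,0,0],[0,0,0,0,0],[0,0,0,0,0],[0,0,0,0,0]]'
python3 - <<'E'
from h import *
st(); x,y=b2w(.014,-.085); go(x,y,.098,176); print(w2b(*robot.observe()['tool_pos'][:2])); cap('top','t2'); cap('scene','s2')
E
```

```text
time_s: 6.92
tool_pos: [0.5857, 0.0627, 0.1468]
orientation: [-180.0, -0.0, 175.9]
wrist_force: [0.3, -0.4, -0.7]
gripper_width: 0.0241
time_s: 7.58
tool_pos: [0.5745, -0.088, 0.1469]
orientation: [-180.0, -0.0, 175.8]
wrist_force: [0.5, -0.1, -1.8]
gripper_width: 0.0238
time_s: 8.25
tool_pos: [0.5753, -0.085, 0.147]
orientation: [-180.0, -0.0, 176.0]
wrist_force: [0.4, -0.3, -1.6]
gripper_width: 0.0237
8.25 [ 0.5753 -0.085   0.147 ] [-179.99   -0.    175.96] F [ 0.4 -0.3 -1.6] w 0.0237 q [ -4.  23.  12. 102.  -6.  55.  96.]
from [ 0.5753 -0.085   0.147 ] 175.96 frac x,y,z,turn [-0.023 -0.064  0.327] -0.0002
[ 0.01060732 -0.07545892]
```

View pics/s2.png

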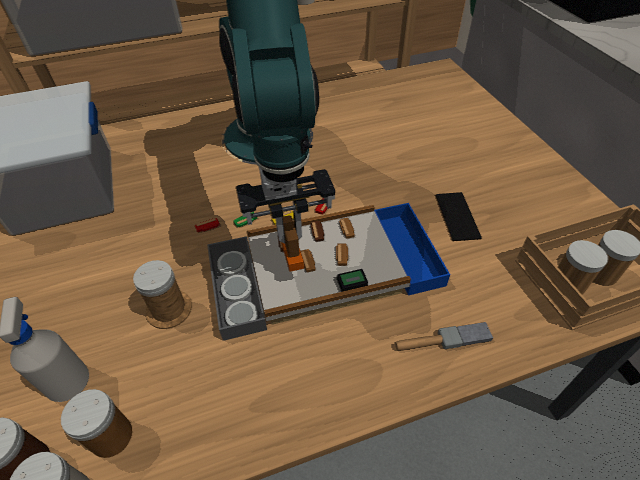

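The scene view shows the scraper upright in the gripper at (293,255), over the board behind the two middle chips, with the mat empty at (458,217). Lowering to about 1.5 mm above the board.

```bash
python3 -m handwheel '[[0,-0.01,-0.02,0,0],[0,-0.023,-0.06,0.03,0],[0,-0.023,-0.064,0.1,0],[0,-0.023,-0.064,0.17,0],[0,-0.023,-0.064,0.24,0],[0,-0.023,-0.064,0.3,0],[0,-0.023,-0.064,0.325,0],[0,-0.023,-0.064,0.325,0]]'
python3 - <<'E'
from m import *
st(); print(w2b(*robot.observe()['tool_pos'][:2]))
x,y=b2w(.010,-.02); go(x,y,.098,176)
x,y=b2w(.010,.20); go(x,y,.098,176)
c=load('s2'); P=cloud(c); V=c['image'].max(-1); blobs(c,(V<45)&(abs(P[...,0]-.52)<.12)&(abs(P[...,1]-.376)<.1),100)
c=load('t2'); P=cloud(c); V=c['image'].max(-1); blobs(c,(V<45)&(abs(P[...,0]-.52)<.12)&(abs(P[...,1]-.376)<.1),100)
E
```

```text
time_s: 9.02
tool_pos: [0.5776, -0.0949, 0.0971]
orientation: [-180.0, -0.1, 175.9]
wrist_force: [-0.0, 0.0, -1.7]
gripper_width: 0.024
9.02 [ 0.5776 -0.0949  0.0971] [-1.7999e+02 -9.0000e-02  1.7595e+02] F [-0.   0.  -1.7] w 0.024 q [ -2.  27.  11. 104.  -7.  50.  98.]
[ 0.01355019 -0.08519511]
from [ 0.5776 -0.0949  0.0971] 175.95 frac x,y,z,turn [ 0.024  0.435 -0.006] -0.0003
from [ 0.5776 -0.0949  0.0971] 175.95 frac x,y,z,turn [ 0.025  1.901 -0.006] -0.0003
px(457,216) n=1348 med [0.529 0.374 0.005] zmax 0.008 rect c(522,375) size(76,171) ang 75.2
px(153,201) n=2542 med [0.517 0.375 0.005] zmax 0.008 rect c(519,375) size(74,165) ang 76.4
```

```bash
python3 -m handwheel '[[0,0.004,0.03,0,0],[0,0.008,0.08,0,0],[0,0.012,0.15,0,0],[0,0.016,0.22,0,0],[0,0.02,0.29,0,0],[0,0.024,0.36,0,0],[0,0.024,0.43,0,0],[0,0.024,0.5,0,0]]'
python3 - <<'E'
from h import *
st(); print(w2b(*robot.observe()['tool_pos'][:2])); cap('scene','s3')
E
```

```text
time_s: 9.68
tool_pos: [0.5799, -0.0186, 0.0983]
orientation: [-180.0, 0.0, 176.0]
wrist_force: [-0.5, -0.9, -2.4]
gripper_width: 0.0233
9.68 [ 0.5799 -0.0186  0.0983] [-1.8000e+02  1.0000e-02  1.7597e+02] F [-0.5 -0.9 -2.4] w 0.0233 q [ -9.  27.  10. 105.  -6.  49.  90.]
[ 0.01049843 -0.00891583]
```

View pics/s3.png

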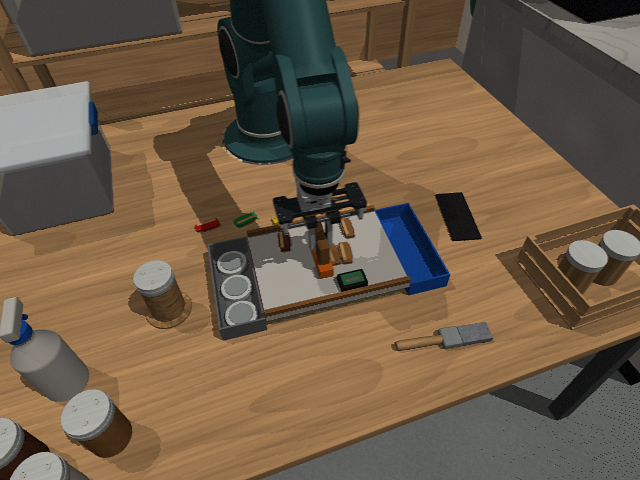

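The blade pushes chip 2 toward the next one (345,250) and stays clear of the hygrometer (352,279). Continuing.

```bash
python3 -m handwheel '[[0,0,0.07,0,0],[0,0,0.14,0,0],[0,0,0.22,0,0],[0,0,0.3,0,0],[0,0,0.38,0,0],[0,0,0.46,0,0],[0,0,0.54,0,0],[0,0,0.62,0,0]]'
python3 - <<'E'
from h import *
st(); print(w2b(*robot.observe()['tool_pos'][:2])); cap('scene','s4')
E
```

```text
time_s: 10.4
tool_pos: [0.5864, 0.0741, 0.0982]
orientation: [-180.0, 0.0, 176.0]
wrist_force: [-0.5, -0.1, -2.0]
gripper_width: 0.0236
10.4 [0.5864 0.0741 0.0982] [-180.      0.    175.96] F [-0.5 -0.1 -2. ] w 0.0236 q [-17.  28.   9. 103.  -6.  50.  80.]
[0.01056396 0.08408407]
```

View pics/s4.png

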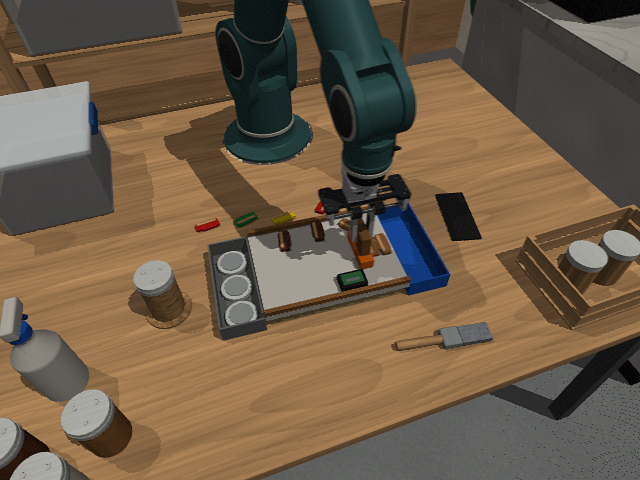

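Both middle chips lie in front of the blade (380,243), and the hygrometer hasn't moved. I'll push on over the edge.

```bash
python3 -m handwheel '[[0,0,0.08,0,0],[0,0,0.18,0,0],[0,0,0.28,0,0],[0,0,0.38,0,0],[0,0,0.48,0,0],[0,0,0.58,0,0],[0,0,0.68,0,0],[0,0,0.77,0,0]]'
python3 - <<'E'
from h import *
st(); print(w2b(*robot.observe()['tool_pos'][:2])); cap('scene','s5'); 
E
```

```text
time_s: 11.12
tool_pos: [0.5945, 0.1898, 0.0982]
orientation: [180.0, -0.0, 176.0]
wrist_force: [0.0, 0.6, -1.2]
gripper_width: 0.0236
11.12 [0.5945 0.1898 0.0982] [180.    -0.   175.97] F [ 0.   0.6 -1.2] w 0.0236 q [-27.  31.   8.  98.  -5.  52.  70.]
[0.01058378 0.20001448]
```

View pics/s5.png

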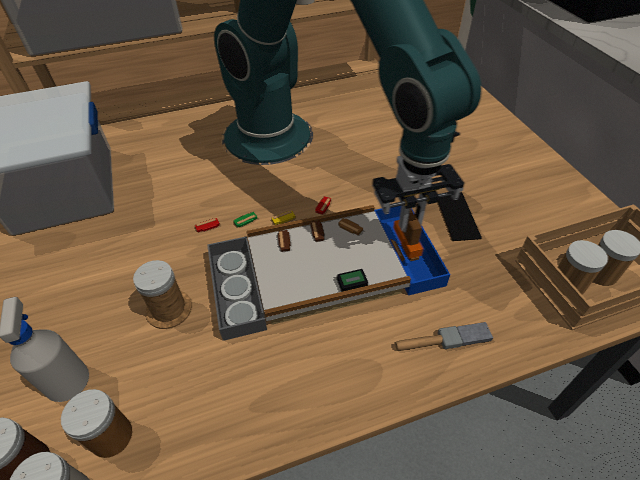

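The two middle chips are off the board. The third (350,227) got turned but is still in the near lane. Lifting and going back to the start of that lane.

```bash
python3 -m handwheel '[[0,0,0,-0.06,0],[0,0,0,-0.18,0],[0,0,0,-0.3,0],[0,0.03,-0.08,-0.35,0],[0,0.07,-0.2,-0.35,0],[0,0.12,-0.33,-0.35,0],[0,0.16,-0.46,-0.35,0],[0,0.2,-0.6,-0.35,0]]'
python3 - <<'E'
from h import *
st(); cap('top','t6')
x,y=b2w(-.056,-.125); go(x,y,.15,176)
E
```

```text
time_s: 11.83
tool_pos: [0.5574, 0.0984, 0.151]
orientation: [-180.0, 0.0, 175.9]
wrist_force: [0.2, -0.1, -2.1]
gripper_width: 0.0237
11.83 [0.5574 0.0984 0.151 ] [-179.98    0.    175.9 ] F [ 0.2 -0.1 -2.1] w 0.0237 q [-21.  21.  10. 104.  -4.  55.  77.]
from [0.5565 0.0937 0.151 ] 175.66 frac x,y,z,turn [ 0.227 -1.511  0.007] -0.0019
```

View pics/t6.png

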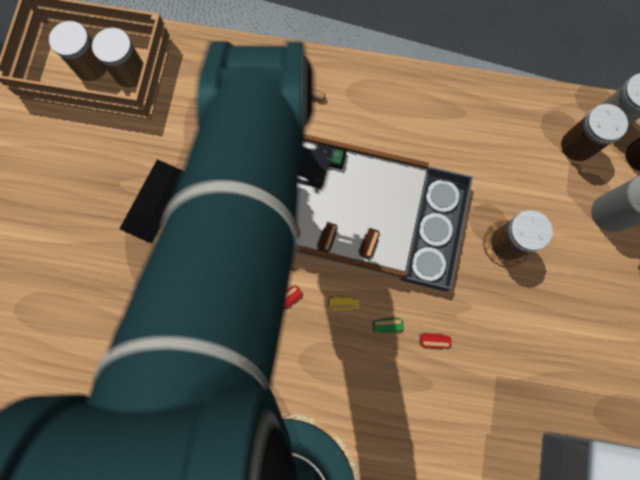

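The top view is mostly blocked by the arm, but the two chips (329,236) and (370,243) haven't moved. On to the lane start.

```bash
python3 -m handwheel '[[0,0.03,-0.12,0,0],[0,0.06,-0.25,0,0],[0,0.09,-0.38,0,0],[0,0.12,-0.5,0,0],[0,0.15,-0.63,0,0],[0,0.18,-0.76,0,0],[0,0.2,-0.88,0,0],[0,0.22,-1,0,0]]'
python3 -m handwheel '[[0,0,-0.12,0,0],[0,0,-0.24,0,0],[0,0,-0.36,0,0],[0,0,-0.45,0,0],[0,0,-0.49,0,0],[0,0,-0.5,0,0],[0,0,-0.5,0,0],[0,0,-0.5,0,0]]'
python3 - <<'E'
from m import *
st(); o=robot.observe(); print(w2b(*o['tool_pos'][:2])); x,y=b2w(-.056,-.13); go(x,y,.098,176); c=cap('scene','s7')
P=cloud(c); z=P[...,2]
cs,s=np.cos(BY),np.sin(BY); d=P[...,:2]-B0; bx=cs*d[...,0]+s*d[...,1]; by=-s*d[...,0]+cs*d[...,1]
M=((z>.056)&(z<.08)&(abs(by)<.16)&(bx>-.1075)&(bx<.107)).astype(np.uint8)
n,l,st_,_=cv2.connectedComponentsWithStats(M)
for i in range(1,n):
  if st_[i,4]>40:
    k=l==i; print(st_[i,4],'x',np.round(np.percentile(bx[k],[1,99])*1000),'y',np.round(np.percentile(by[k],[1,99])*1000),'z',round(float(np.median(z[k])),3))
E
```

```text
time_s: 12.55
tool_pos: [0.5138, -0.0488, 0.151]
orientation: [-180.0, 0.0, 175.9]
wrist_force: [0.6, -0.2, -2.0]
gripper_width: 0.0236
time_s: 13.22
tool_pos: [0.5094, -0.121, 0.1508]
orientation: [180.0, -0.0, 176.0]
wrist_force: [0.3, 1.3, -1.9]
gripper_width: 0.0239
13.22 [ 0.5094 -0.121   0.1508] [179.99  -0.   175.98] F [ 0.3  1.3 -1.9] w 0.0239 q [ -3.  18.  16. 110.  -6.  53. 101.]
[-0.05266944 -0.11596696]
from [ 0.5094 -0.121   0.1508] 175.98 frac x,y,z,turn [ 0.022 -0.094  0.352] -0.0001
213 x [-107.  -46.] y [-10.  20.] z 0.059
201 x [-96. -42.] y [ 60. 107.] z 0.059
212 x [-98. -37.] y [-93. -65.] z 0.059
412 x [ 69. 107.] y [ 8. 67.] z 0.068
```

View pics/s7.png

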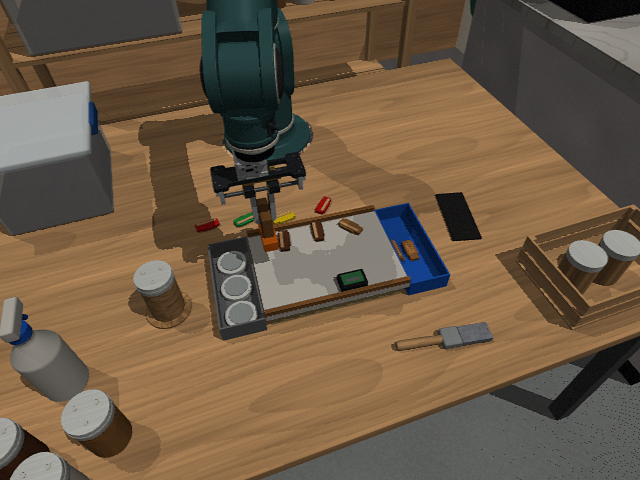

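Two chips lie in the blue tray (405,250). The remaining three are in the near lane, x from -107 to -37 mm, and the hygrometer is unmoved. Lowering and sweeping.

```bash
python3 -m handwheel '[[0,0.01,-0.04,0,0],[0,0.015,-0.09,0.04,0],[0,0.015,-0.09,0.11,0],[0,0.015,-0.09,0.19,0],[0,0.015,-0.09,0.27,0],[0,0.015,-0.09,0.33,0],[0,0.015,-0.09,0.35,0],[0,0.015,-0.09,0.35,0]]'
python3 -m handwheel '[[0,0,0.03,0,0],[0,0,0.09,0,0],[0,0,0.16,0,0],[0,0,0.23,0,0],[0,0,0.3,0,0],[0,0,0.37,0,0],[0,0,0.44,0,0],[0,0,0.51,0,0]]'
python3 - <<'E'
from h import *
st(); print(w2b(*robot.observe()['tool_pos'][:2])); cap('scene','s8')
E
```

```text
time_s: 13.93
tool_pos: [0.5057, -0.1351, 0.0973]
orientation: [-180.0, -0.1, 175.9]
wrist_force: [-0.2, 0.0, -2.2]
gripper_width: 0.0236
time_s: 14.6
tool_pos: [0.5117, -0.0574, 0.0983]
orientation: [-180.0, 0.0, 176.0]
wrist_force: [-0.5, 0.4, -0.9]
gripper_width: 0.0241
14.6 [ 0.5117 -0.0574  0.0983] [-1.8000e+02  1.0000e-02  1.7597e+02] F [-0.5  0.4 -0.9] w 0.0241 q [ -9.  21.  14. 114.  -7.  46.  95.]
[-0.05478605 -0.05236731]
```

View pics/s8.png

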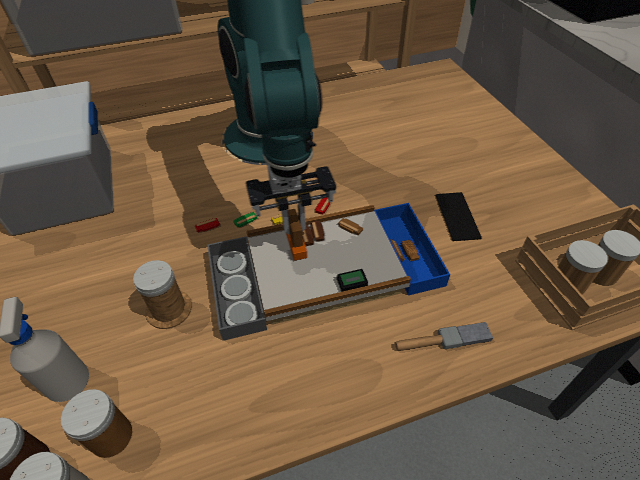

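The blade pushes the first chip flush (308,235) up to the next one (318,230). Continuing the sweep.

```bash
python3 -m handwheel '[[0,0,0.07,0,0],[0,0,0.14,0,0],[0,0,0.21,0,0],[0,0,0.28,0,0],[0,0,0.36,0,0],[0,0,0.44,0,0],[0,0,0.52,0,0],[0,0,0.6,0,0]]'
python3 - <<'E'
from h import *
st(); print(w2b(*robot.observe()['tool_pos'][:2])); cap('scene','s9')
E
```

```text
time_s: 15.32
tool_pos: [0.518, 0.0324, 0.0982]
orientation: [-180.0, -0.0, 176.0]
wrist_force: [0.8, 0.1, -1.7]
gripper_width: 0.0238
15.32 [0.518  0.0324 0.0982] [-180.     -0.    175.96] F [ 0.8  0.1 -1.7] w 0.0238 q [-17.  21.  12. 113.  -6.  46.  84.]
[-0.05474794  0.03764325]
```

View pics/s9.png

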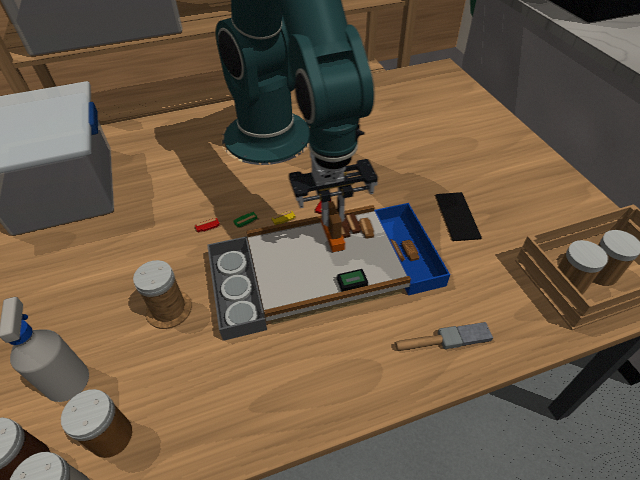

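All three chips are bunched ahead of the blade (340–370, 228). Pushing on in two calls over the edge.

```bash
python3 -m handwheel '[[0,0,0.07,0,0],[0,0,0.14,0,0],[0,0,0.21,0,0],[0,0,0.28,0,0],[0,0,0.36,0,0],[0,0,0.44,0,0],[0,0,0.52,0,0],[0,0,0.6,0,0]]'
python3 -m handwheel '[[0,0,0.08,0,0],[0,0,0.16,0,0],[0,0,0.24,0,0],[0,0,0.32,0,0],[0,0,0.39,0,0],[0,0,0.46,0,0],[0,0,0.52,0,0],[0,0,0.56,0,0]]'
python3 - <<'E'
from h import *
st(); print(w2b(*robot.observe()['tool_pos'][:2])); cap('scene','s10')
E
```

```text
time_s: 16.03
tool_pos: [0.5244, 0.1222, 0.0982]
orientation: [-180.0, 0.0, 176.0]
wrist_force: [-0.2, -0.1, -2.0]
gripper_width: 0.0237
time_s: 16.7
tool_pos: [0.5303, 0.2059, 0.0982]
orientation: [180.0, 0.0, 176.0]
wrist_force: [0.9, -0.3, -1.7]
gripper_width: 0.0241
16.7 [0.5303 0.2059 0.0982] [180.     0.   175.98] F [ 0.9 -0.3 -1.7] w 0.0241 q [-32.  26.   9. 106.  -5.  49.  66.]
[-0.05458158  0.21159532]
```

View pics/s10.png

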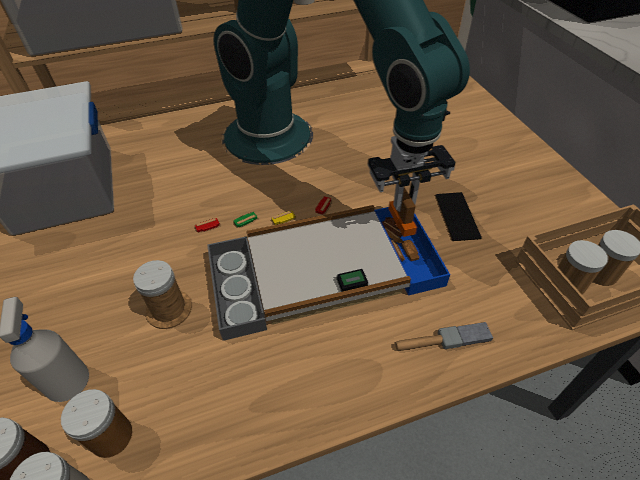

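The board is clear and the chips are in the tray. Lifting straight up to check the tray before going to the mat.

```bash
python3 -m handwheel '[[0,0,0,-0.04,0],[0,0,0,-0.12,0],[0,0,0,-0.2,0],[0,0,0,-0.28,0],[0,0,0.05,-0.3,0],[0,0,0.15,-0.3,0],[0,0,0.27,-0.3,0],[0,0,0.38,-0.3,0]]'
python3 - <<'E'
from m import *
st(); go(.5205,.3755,.14,165.8); c=cap('scene','s11'); cv2.imwrite('pics/s11c.png',cv2.resize(c['image'][190:310,330:500],None,fx=4,fy=4))
P=cloud(c); z=P[...,2]; T=b2w(0,.209); cs,s=np.cos(BY),np.sin(BY); d=P[...,:2]-T; bx=cs*d[...,0]+s*d[...,1]; by=-s*d[...,0]+cs*d[...,1]
k=(abs(bx)<.115)&(abs(by)<.042)&(z>.008)&(z<.07); hsv=cv2.cvtColor(c['image'],cv2.COLOR_BGR2HSV); k&=(hsv[...,0]<30)
blobs(c,k,15)
E
```

```text
time_s: 17.42
tool_pos: [0.534, 0.2637, 0.1431]
orientation: [180.0, -0.0, 176.0]
wrist_force: [0.5, 0.1, -2.1]
gripper_width: 0.024
17.42 [0.534  0.2637 0.1431] [ 1.7998e+02 -1.0000e-02  1.7598e+02] F [ 0.5  0.1 -2.1] w 0.024 q [-36.  25.   9. 100.  -4.  55.  60.]
from [0.534  0.2637 0.1431] 175.98 frac x,y,z,turn [0.142 0.737 0.021] 0.0565
px(399,237) n=664 med [0.555 0.196 0.015] zmax 0.032 rect c(548,194) size(67,145) ang 77.4
```

View pics/s11c.png

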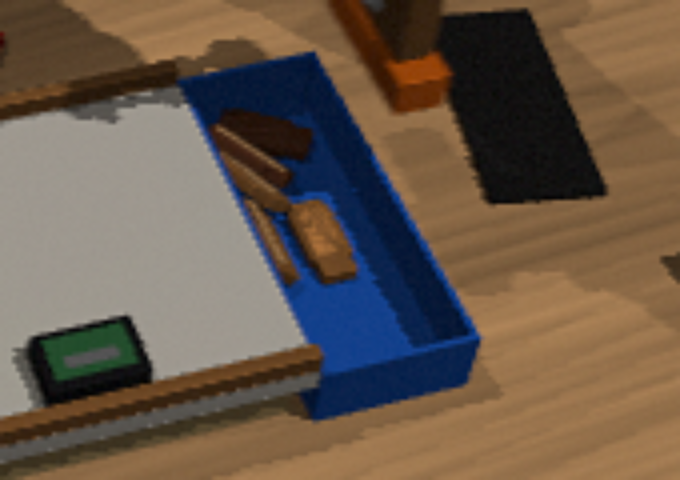

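All five chips show in the tray crop, none higher than 32 mm: (265,133), (250,152), (255,183), (270,243) and (325,240). Now to the mat.

```bash
python3 -m handwheel '[[0,0.02,0.06,0,0.01],[0,0.04,0.18,0,0.02],[0,0.06,0.3,0,0.03],[0,0.08,0.42,0,0.04],[0,0.1,0.54,0,0.05],[0,0.12,0.65,0,0.055],[0,0.14,0.71,0,0.056],[0,0.14,0.73,0,0.056]]'
python3 -m handwheel '[[0,0,0,0,0],[0,0,0,0.05,0],[0,0,0,0.11,0],[0,0,0,0.18,0],[0,0,0,0.25,0],[0,0,0,0.31,0],[0,0,0,0.35,0],[0,0,0,0.36,0]]'
python3 - <<'E'
from h import *
st(); go(.5205,.3755,.053,165.8)
E
```

```text
time_s: 18.13
tool_pos: [0.5197, 0.3747, 0.1425]
orientation: [-180.0, -0.1, 166.0]
wrist_force: [-0.8, 0.1, -1.6]
gripper_width: 0.0237
time_s: 18.8
tool_pos: [0.5206, 0.3716, 0.0876]
orientation: [-179.9, -0.1, 165.9]
wrist_force: [-0.1, 0.3, -1.4]
gripper_width: 0.0239
18.8 [0.5206 0.3716 0.0876] [-1.7991e+02 -6.0000e-02  1.6586e+02] F [-0.1  0.3 -1.4] w 0.0239 q [-45.  33.   9.  96.  -6.  52.  42.]
from [0.5206 0.3716 0.0876] 165.86 frac x,y,z,turn [0.007 0.025 0.231] 0.0003
```

```bash
python3 -m handwheel '[[0,0,0.01,0.03,0],[0,0,0.02,0.08,0],[0,0,0.025,0.13,0],[0,0,0.025,0.17,0],[0,0,0.025,0.2,0],[0,0,0.025,0.22,0],[0,0,0.025,0.23,0],[0,0,0.025,0.23,0]]'
python3 -m handwheel '[[0,0,0,0,0],[0,0,0,0,0],[0,0,0,0,0],[0,0,0,0,0],[0,0,0,0,0],[0,0,0,0,0],[0,0,0,0,0],[0,0,0,0,0]]'
python3 - <<'E'
from h import *
st(); go(.5205,.3755,.0528,165.8)
E
```

```text
time_s: 19.47
tool_pos: [0.522, 0.3757, 0.0544]
orientation: [-180.0, -0.0, 165.9]
wrist_force: [-1.2, 0.1, -2.2]
gripper_width: 0.024
time_s: 20.13
tool_pos: [0.522, 0.3758, 0.0547]
orientation: [-180.0, 0.0, 165.9]
wrist_force: [-0.5, -0.3, -2.5]
gripper_width: 0.0241
20.13 [0.522  0.3758 0.0547] [-179.99    0.    165.86] F [-0.5 -0.3 -2.5] w 0.0241 q [-45.  36.   8.  96.  -7.  49.  42.]
from [0.522  0.3758 0.0547] 165.86 frac x,y,z,turn [ 0.009 -0.004  0.013] 0.0004
```

2 mm still to go down, then release and rise.

```bash
python3 -m handwheel '[[0,0.005,0,0.004,0],[0,0.009,0,0.008,0],[0,0.009,0,0.012,0],[0,0.009,0,0.013,0],[0,0.009,0,0.013,0],[0,0.009,0,0.013,0],[0,0.009,0,0.013,0],[0,0.009,0,0.013,0]]'
python3 -m handwheel '[[30,0,0,0,0],[35,0,0,0,0],[40,0,0,0,0],[60,0,0,0,0],[80,0,0,0,0],[100,0,0,0,0],[100,0,0,0,0],[100,0,0,0,0]]'
python3 -m handwheel '[[100,0,0,0,0],[100,0,0,0,0],[100,0,0,0,0],[100,0,0,0,0],[100,0,0,0,0],[100,0,0,0,0],[100,0,0,0,0],[100,0,0,0,0]]'
python3 -m handwheel '[[100,0,0,-0.04,0],[100,0,0,-0.12,0],[100,0,0,-0.24,0],[100,0,0,-0.38,0],[100,0,0,-0.52,0],[100,0,0,-0.66,0],[100,0,0,-0.78,0],[100,0,0,-0.86,0]]'
python3 - <<'E'
from h import *
st(); cap('scene','s12'); cap('wrist','w12')
E
```

```text
time_s: 20.8
tool_pos: [0.5207, 0.3761, 0.0528]
orientation: [-180.0, 0.0, 165.9]
wrist_force: [-0.1, -0.1, -2.5]
gripper_width: 0.0233
time_s: 21.47
tool_pos: [0.5207, 0.3761, 0.0527]
orientation: [-180.0, 0.0, 165.9]
wrist_force: [0.2, -0.3, 0.8]
gripper_width: 0.0673
time_s: 22.13
tool_pos: [0.5207, 0.3761, 0.0527]
orientation: [-180.0, 0.0, 165.9]
wrist_force: [-0.0, -0.3, 0.3]
gripper_width: 0.0938
time_s: 22.8
tool_pos: [0.5213, 0.3765, 0.185]
orientation: [179.9, 0.1, 165.9]
wrist_force: [0.8, 0.7, 0.7]
gripper_width: 0.0941
22.8 [0.5213 0.3765 0.185 ] [1.7987e+02 1.0000e-01 1.6586e+02] F [0.8 0.7 0.7] w 0.0941 q [-46.  27.  10.  91.  -5.  62.  41.]
```

View pics/s12.png

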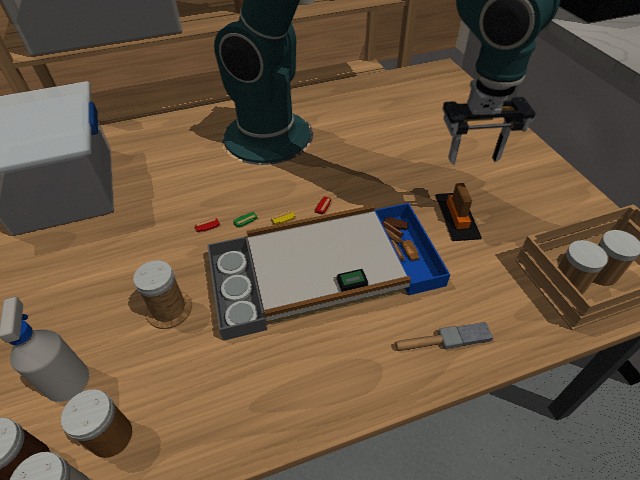

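View pics/w12.png

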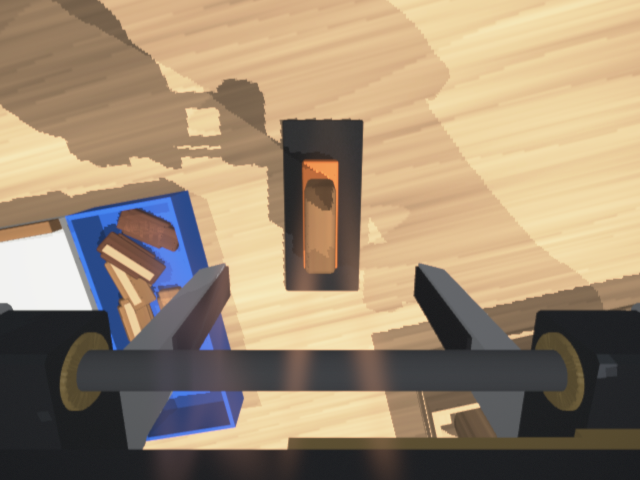

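The wrist view shows the scraper centred and upright on its mat (320,220), and five chips in the tray: (147,230), (132,258), (128,285), (137,315) and (167,296). A numeric check, then I'll hand in.

```bash
python3 - <<'E'
from m import *
c=load('w12'); P=cloud(c); z=P[...,2]; v,u=np.mgrid[:480,:640]
box=(u>275)&(u<370)&(v>115)&(v<300)
blobs(c,box&(z>.08)&(z<.095),30); blobs(c,box&(z>.027)&(z<.036),30)
for a,f in enumerate(['scene0','s12']):
    c=load(f); P=cloud(c); z=P[...,2]; cs,s=np.cos(BY),np.sin(BY); d=P[...,:2]-B0; bx=cs*d[...,0]+s*d[...,1]; by=-s*d[...,0]+cs*d[...,1]
    k=(bx>.06)&(bx<.107)&(abs(by)<.1)&(z>.064); print(f,'hyg',np.median(bx[k]),np.median(by[k]),k.sum())
    k=(z>.12)&(abs(P[...,0]-.56)<.06)&(abs(P[...,1]+.37)<.06); print('jar',np.nanmedian(P[k],0))
hsv=cv2.cvtColor(c['image'],cv2.COLOR_BGR2HSV)
k=(abs(bx)<.12)&(by>.15)&(by<.26)&(hsv[...,0]<30)&(hsv[...,1]>60)&(z>.006); print('tray chips bx',np.percentile(bx[k],[1,99]),'by',np.percentile(by[k],[1,99]),'zmax',z[k].max())
k=(z>.054)&(z<.066)&(bx>-.105)&(bx<.06)&(abs(by)<.17); print('left on board px',k.sum())
E
```

```text
px(319,228) n=2728 med [0.519 0.377 0.089] zmax 0.090 rect c(522,376) size(24,70) ang 76.3
px(319,187) n=1028 med [0.485 0.384 0.033] zmax 0.034 rect c(522,376) size(32,99) ang 76.2
scene0 hyg 0.08915248694140668 0.03655250629287585 384
jar [ 0.56080493 -0.36999503  0.12726959]
s12 hyg 0.08952382454194847 0.036598963047467625 390
jar [ 0.56104528 -0.37032944  0.12719191]
tray chips bx [-0.11039883  0.11454942] by [0.15164932 0.23639642] zmax 0.0653733783883762
left on board px 15
```

```bash
python3 - <<'E'
from h import *
print(robot.hand_in()); st()
E
```

```text
the job is handed in; nothing more can be done
None
the job is handed in; nothing more can be done
```

I swept all five chips off the board into the blue tray with the scraper, put the scraper back on its mat and handed the job in at about 23 s of the 61 s allowed. No verdict was reported.

I made two passes. The first, along the middle, took two chips. The second, along the near rail, took the other three. During the first pass the blade brushed one of the near chips and turned it, but the second pass still took it.

The last checks before handing in:
- **Chips:** five are visible in the tray in both the scene and wrist views. None stood higher than 32 mm when I measured them just after the sweep, well below the board's top.
- **Scraper:** it stands upright about 2 mm from the middle of the mat, with its grip top at 0.089 m.
- **Hygrometer and jar:** both are within 1 mm of where they started.
- **Gripper:** it was open and well clear of everything.

Two readings in the last check were not clean:
- **Tray height:** that mask also caught the ends of the board's rails (0.065 m), so I relied on the earlier 32 mm reading.
- **Stray pixels:** 15 pixels on the board fell in the chip height band. I took them for rail edges, since the pictures show the board clear, but I did not look at them separately.

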